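# Hold the lever-lid waste bin open, then ease its lid shut

## Robot

A 6-joint arm with a two-finger parallel gripper is mounted at the origin on the work surface. World frame = base frame: x ahead of the robot, y to its left, z up, the work surface at z = 0. Lengths are in m, angles in rad, forces in N, time in s.
With the tool pointing down it reaches from about 0.35 to 0.725 m from the base axis. Payload 6 kg.
Tool frame: the origin (TCP) lies midway between the tips of the shut fingers; the grasp point (between the pads) lies 19 mm behind it; x points along the fingers, z is the direction in which the jaws open and shut, and the axes are right-handed (so a half turn about x gives the same grasp; the last joint's range is limited). The gripper opens to 85 mm and grips with 20 to 120 N. Pads are 22 mm wide; open, the fingers measure 114 mm over their backs; the gripper's body (76 mm by 85 mm) begins 54 mm behind the grasp point. The pads swing forward as they close: fully open they stand 13 mm farther back than shut.
Start: joints at [-0.94, 0.04, 0.085, 0, -1.615, -0.334], TCP at [0.175, -0.574, 0.231] pointing down, gripper open.
Joint ranges: [-2.56, 2.56], [-1.29, 2.01], [-1.08, 1.49], [-3.29, 1.98], [-2.81, -0.18], [-2.99, 2.99]. Speed limits (rad/s): [2.57, 2.57, 3.01, 3.14, 3.14, 3.14].

## Interface

Orientations are given as a rotation vector (axis times angle).
In Python, from plant import r gives the robot as it stands. The module is installed in compiled form; this text tells all that it offers. Calls block until the motion is done:
- r.move_pose(position, orientation): joint-space move of the TCP to a pose.
- r.move_linear(position, frame=None, v=0.15): straight line of the TCP; frame=None keeps the orientation; v is the mean speed in m/s.
- r.goto_joints(angles): joint-space move.
- r.release() and r.clamp(force=None): open the fingers fully, or close them until they stop; force is the grip in N (None keeps the last).
- r.dwell(seconds).
- r.solve_ik(position, orientation): joint angles nearest the present ones, or None.
- r.grab_frame(name): name is "scene" or "top" or "wrist"; returns a dict with "color" (480x640x3 uint8, red, green, blue), "fx", "fy", "cx", "cy" (pixels), "dist_coeffs" ([k1, k2, p1, p2, k3] as OpenCV has them; the pictures are not rectified), "eye" and "rotation" of the camera in the world. Camera axes: x right, y down, z forward; pixel columns grow to the right and rows downward; lengths in m; the calibration is good to about 2 mm. A picture is of the moment at which its call begins. There is no depth.
A pose or a line that the arm cannot do raises r.IKError and nothing moves.
- r.hand_in(): hands the job in, once; it reports no verdict.
Trained networks look in the newest picture that a camera, given by its name, has taken for a name from the list of things; names that differ only in an ending like _2 or _b are one class to them, and where a whole thing is asked for, a point or a joint stands for the part that bears it (a point fixed in the world has none). Each returns a list of dicts, best first, with "confidence" (0 to 1); they miss things now and then, are a little off and sometimes report something else, mostly with a low value. They report only what shows in the picture. A call takes as long as a camera call.
- r.look_for(thing, camera): "xyz" ([x, y, z] in m, in world coordinates, good to about 4 mm: the middle of the surface that is visible of it).
Readings, each from a call of its own:
- r.current_t(): time.
- r.current_q(): joint angles.
- r.current_joint_velocities(): joint speeds.
- r.current_joint_torque(): joint torques, N m.
- r.current_ee_pos(): TCP position.
- r.current_tcp_rot(): TCP orientation.
- r.current_contact_force(): force on the tool from outside, world axes, zero at the start.
- r.current_moment(): the same for the moment, N m.
- r.current_grip_width(): opening from 0.0 (shut) to 1.0 (fully open).
Only numpy, scipy, OpenCV 4.12 (cv2) and the standard library are available. Lean on these libraries where they do the work, as an engineer would, in place of code of your own. Each camera call takes 0.05 s, during which the arm holds its last target.

## Task

Hold the wide waste bin open for me while I throw something in: with the fingertips press its lever plate right down until the lid stands fully open, and keep it there for a count of three. Then let the plate come up slowly under your fingers so that the lid settles shut without slamming, and take the hand away. Only press the lever, do not grip or force it; keep off the lids, leave the narrow bin shut and do not shift anything else on the bench.

Things in the scene. Friction and masses are not known exactly. Their poses are not given: they have to be found in the camera images.
- wide_bin: The wide lever-lid waste bin: brushed-steel box 240 mm wide (its y), 170 mm deep (its x), rim 160 mm above the bench, fixed. Origin: centre of its underside, on the bench. Its x points from its front (lever plate end, roughly towards the robot) to the lid hinge at its back, y to its left, z up; yaw within 0.3 rad.
- wide_pad (a point): Centre of the top of the wide bin's lever plate: ribbed black plate 46 (bin x) by 60 (bin y) by 6 mm, on the front end of a steel bar on the bin's right side. At rest at bin x -144, y -131, z +159 mm, sloping 12 degrees down towards the bin, 17 mm clear of the lid's front edge. Moves with the plate; free space beneath.
- wide_lever: The wide bin's lever: bar 16 mm high, 5 mm thick, with the plate. Origin at its pivot, 145 mm behind the plate's centre, 120 mm up. Pressing the plate takes 5 to 9 N at first, 3 to 5 N near the end, and turns it 0.36 rad to a firm stop: the plate goes 52 mm down and 5 mm forward, and ends sloping 10 degrees away from the bin. Its rear end pushes a rod that lifts the lid; the lid's weight brings it back up when let go.
- wide_lid_angle (a joint): Opening angle of the wide bin's lid in rad: 0 shut, about 1.18 with the lever at its bottom stop (fully open), nearly in proportion to the plate's travel (0.020 rad per mm at first, 0.026 at the end). Only the lever holds it up: let go from open, it falls and slams.
- wide_lid: The wide bin's dished steel lid, 180 mm by 250 mm, hinged along the bin's back edge 164 mm above the bench, top 172 mm above the bench when shut. Origin at the lid's middle, 89 mm in front of its hinge line; its x points from its front edge to the hinge.
- narrow_bin: The narrow lever-lid waste bin: brushed-steel box 150 mm wide (its y), 170 mm deep (its x), rim 160 mm above the bench, fixed. Origin: centre of its underside, on the bench. Its x points from its front (lever plate end, roughly towards the robot) to the lid hinge at its back, y to its left, z up; yaw within 0.3 rad.
- narrow_pad (a point): Centre of the top of the narrow bin's lever plate: ribbed black plate 46 (bin x) by 60 (bin y) by 6 mm, on the front end of a steel bar on the bin's right side. At rest at bin x -144, y -86, z +159 mm, sloping 12 degrees down towards the bin, 17 mm clear of the lid's front edge. Moves with the plate; free space beneath.
- narrow_lid_angle (a joint): Opening angle of the narrow bin's lid in rad: 0 shut, about 1.18 with the lever at its bottom stop (fully open); same linkage, works only with its own lever.
- narrow_lid: The narrow bin's dished steel lid, 180 mm by 160 mm, hinged along the bin's back edge 164 mm above the bench, top 172 mm above the bench when shut. Origin at the lid's middle, 89 mm in front of its hinge line; its x points from its front edge to the hinge.
- med_cup: Small white plastic medicine cup, 52 mm across, 45 mm high, in front of the wide bin, left of its lever plate. Origin: centre of underside.
- swab_jar: Glass jar with steel cap, 66 mm across, 90 mm high, in front of the narrow bin, left of its lever plate. Origin: centre of underside.
- tape_roll: Roll of paper tape lying flat, 70 mm across, 25 mm high, on the near part of the bench. Origin: centre of underside.
- bowl: Stainless bowl, 130 mm across, 50 mm high, on the robot's left. Origin: centre of underside.
- pump_bottle: Clear pump bottle, 68 mm across, 208 mm high, on the robot's left. Origin: centre of underside.
- wipes_tub: White round wipes tub with grey lid, 100 mm across, 178 mm high, on the robot's right. Origin: centre of underside.
- cassette: Grey open instrument cassette, 140 by 100 mm, 30 mm high, on the robot's near right. Origin: centre of underside.

How it is judged:
On the way, in this order (a step that is already met when the one before it is completed fails the run):
1. the wide bin's lid is held fully open (above 1.0 rad) for 2.5 s (value of joint wide_lid_angle above 1 rad), for 2.5 s.
2. the wide bin's lid is shut again (value of joint wide_lid_angle below 0.03 rad), for 0.3 s.
At the end, for the whole second after the job is handed in: The wide bin's lid is shut (within 0.03 rad) and at rest after having been held open above 1.0 rad for 2.5 s, the narrow bin is shut, and nothing on the bench has been moved by more than 30 mm (value of joint each of wide_lid_angle, narrow_lid_angle below 0.03 rad and linear speed of wide_lever below 0.02 m/s and not (distance of med_cup from where it was at the start of the episode above 0.03 m) and not (distance of swab_jar from where it was at the start of the episode above 0.03 m) and not (distance of tape_roll from where it was at the start of the episode above 0.03 m) and not (distance of bowl from where it was at the start of the episode above 0.03 m) and not (distance of pump_bottle from where it was at the start of the episode above 0.03 m) and not (distance of wipes_tub from where it was at the start of the episode above 0.03 m) and not (distance of cassette from where it was at the start of the episode above 0.03 m)); the robot touches nothing.
It fails at once if the wide bin's lid is let fall: below 0.9 rad it turns shut faster than 2 rad/s (value of joint wide_lid_angle below 0.9 rad and velocity of joint wide_lid_angle below -2 rad/s).
It fails at once if the lever is gripped (squeezed with more than 36 N on its way) or forced (more than 100 N at its stop) ((contact force between any of the fingers, the arm and wide_lever above 36 N and value of joint wide_lid_angle below 1.05 rad) or contact force between any of the fingers, the arm and wide_lever above 100 N).
It fails at once if a lid is touched with the hand or arm (contact force between any of the fingers, the arm and wide_lid above 1 N or contact force between any of the fingers, the arm and narrow_lid above 1 N).
It fails at once if the narrow bin is opened (value of joint narrow_lid_angle above 0.1 rad).
It fails at once if something else on the bench is shifted or lifted by more than 30 mm (distance of any of med_cup, swab_jar, tape_roll, bowl, pump_bottle, wipes_tub, cassette from where it was at the start of the episode above 0.03 m).
It also fails if it takes over 45 s, if anything falls off the work surface, if the arm or the gripper's body presses on something with over 40 N, if the wrist force passes 120 N, or if a joint passes its speed limit or range.

## Working session

There is one attempt and no reset: what is moved stays moved. The work goes in short steps, each a Python script; the robot and the scene stay as the last script left them, time stands still between calls to the robot, and variables do not carry over. Pictures are saved under pics/ and viewed, and the job is handed in when it is done.

```bash
mkdir -p pics; ls; python3 - <<'E'
from plant import r
import cv2
for c in ["scene","top"]:
    f=r.grab_frame(c)
    cv2.imwrite(f"pics/{c}0.png",f["color"][:,:,::-1])
    print(c,f["fx"],f["cx"],f["cy"],f["dist_coeffs"],f["eye"],f["rotation"])
    for n in ["wide_bin","wide_pad","wide_lid","narrow_bin","narrow_pad","narrow_lid","med_cup","wipes_tub","pump_bottle"]:
        print(n,[( [round(v,3) for v in d["xyz"]],round(d["confidence"],2)) for d in r.look_for(n,c)][:3])
print(r.current_t(),r.current_ee_pos(),r.current_tcp_rot())
E
```

```text
pics
scene 511.3349182133455 321.2393389727339 243.92563589640076 [-0.05375975  0.          0.          0.          0.        ] [0.15215336 0.64502851 1.02184889] [-0.79656135  2.65526609 -0.99371395]
wide_bin [([0.644, 0.23, 0.167], 0.98)]
wide_pad [([0.511, 0.091, 0.157], 0.73)]
wide_lid [([0.682, 0.223, 0.172], 0.7)]
narrow_bin [([0.608, -0.141, 0.158], 0.82), ([0.681, 0.225, 0.172], 0.48)]
narrow_pad [([0.482, -0.291, 0.153], 0.6)]
narrow_lid [([0.628, -0.174, 0.172], 0.57), ([0.598, 0.473, 0.13], 0.38), ([0.385, -0.411, 0.017], 0.2)]
med_cup [([0.562, 0.242, 0.025], 0.69)]
wipes_tub [([0.546, -0.453, 0.14], 0.76)]
pump_bottle [([0.599, 0.477, 0.128], 0.79)]
top 499.3248836530064 314.8342208283937 234.029498588367 [-0.12095039  0.          0.          0.          0.        ] [0.3402477  0.02229197 1.35406721] [-2.12457818  2.13346481 -0.22223888]
wide_bin [([0.666, 0.196, 0.169], 0.86)]
wide_pad [([0.513, 0.084, 0.157], 0.97)]
wide_lid [([0.682, 0.211, 0.172], 0.96)]
narrow_bin [([0.621, -0.191, 0.168], 0.82)]
narrow_pad [([0.478, -0.296, 0.162], 0.8)]
narrow_lid [([0.635, -0.186, 0.175], 0.67)]
med_cup [([0.561, 0.251, 0.013], 0.84)]
wipes_tub [([0.544, -0.46, 0.169], 0.78)]
pump_bottle [([0.601, 0.456, 0.128], 0.72)]
1.0 [ 0.17550965 -0.57373663  0.23125815] [-1.42431707  1.05380634  1.42446287]
```

View pics/scene0.png

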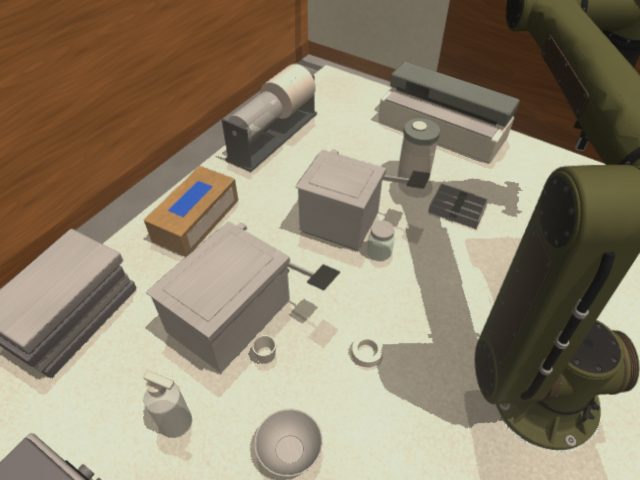

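View pics/top0.png

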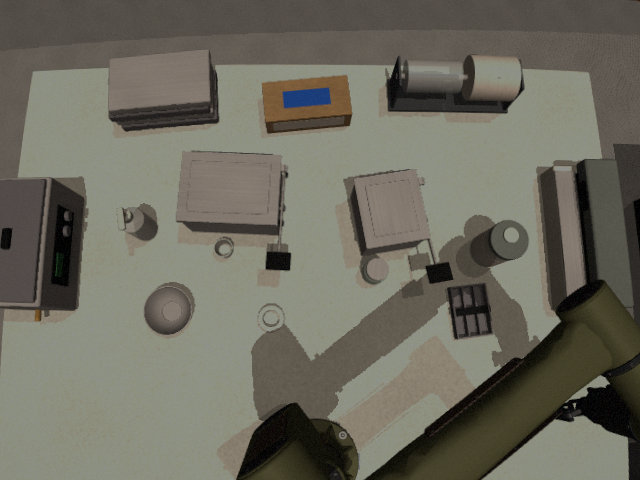

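The scene view shows the wide bin on the left, with its plate at about (322,277), and the narrow bin behind it with its plate at (419,179). In the top view the wide lid's corners are near (181,151), (281,153), (279,233) and (178,222), and its black plate is at (278,261). I'll triangulate these against the plate geometry.

```bash
cat > h.py <<'E'
import numpy as np, cv2
from scipy.spatial.transform import Rotation as R
def ray(f,u,v):
    K=np.array([[f["fx"],0,f["cx"]],[0,f["fy"],f["cy"]],[0,0,1.]])
    p=cv2.undistortPoints(np.array([[[u,v]]],float),K,np.array(f["dist_coeffs"]))[0,0]
    rot=np.array(f["rotation"]); M=rot if rot.shape==(3,3) else R.from_rotvec(rot).as_matrix()
    return np.array(f["eye"]),M@np.array([p[0],p[1],1])
def atz(f,u,v,z):
    e,d=ray(f,u,v); return e+d*(z-e[2])/d[2]
E
python3 - <<'E'
from plant import r
from h import *
f=r.grab_frame("top"); s=r.grab_frame("scene")
for uv in [(181,151),(282,153),(279,234),(178,222)]: print("lid",atz(f,*uv,.170).round(4))
for g,(u,v),n in [(f,(278,261),"top"),(s,(322,277),"scene")]:
    im=g["color"]; w=im[v-22:v+22,u-24:u+24].max(2)
    n_,lab,st,ce=cv2.connectedComponentsWithStats((w<50).astype(np.uint8))
    k=1+np.argmax(st[1:,4]); c=ce[k]+[u-24,v-22]; print(n,st[k],c,atz(g,*c,.159).round(4))
    m=(lab==k).astype(np.uint8); cs=cv2.findContours(m,0,2)[0][0]; b=cv2.boxPoints(cv2.minAreaRect(cs))+[u-24,v-22]
    for p in b: print("   ",atz(g,*p,.159).round(4))
    cv2.imwrite(f"pics/pad_{n}.png",cv2.resize(im[v-50:v+50,u-60:u+60,::-1],(720,600),interpolation=0))
print(r.current_contact_force(), r.current_q())
E
```

```text
lid [0.7825 0.3365 0.17  ]
lid [0.7754 0.0819 0.17  ]
lid [0.5692 0.0875 0.17  ]
lid [0.5996 0.3345 0.17  ]
top [ 12  13  25  18 414] [277.84541063 260.53864734] [0.5061 0.0904 0.159 ]
    [0.527  0.1193 0.159 ]
    [0.5269 0.0612 0.159 ]
    [0.4855 0.061  0.159 ]
    [0.4856 0.1188 0.159 ]Traceback (most recent call last):
  File "<stdin>", line 8, in <module>
    return _wrapfunc(a, 'argmax', axis=axis, out=out, **kwds)
    return bound(*args, **kwds)
ValueError: attempt to get argmax of an empty sequence
```

View pics/pad_top.png

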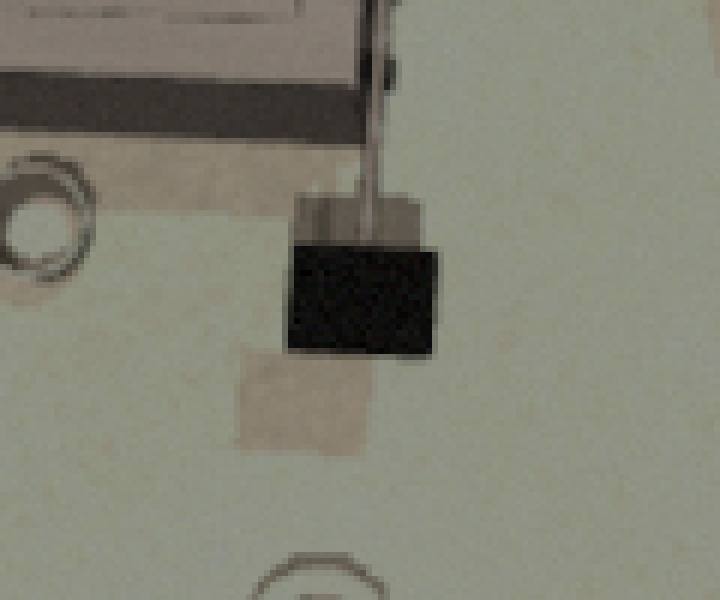

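```bash
python3 - <<'E'
from plant import r
from h import *
f=r.grab_frame("top"); s=r.grab_frame("scene")
cv2.imwrite("pics/zt.png",cv2.resize(f["color"][140:290,165:365,::-1],(800,600),interpolation=cv2.INTER_CUBIC))
cv2.imwrite("pics/zs.png",cv2.resize(s["color"][215:365,145:345,::-1],(800,600),interpolation=cv2.INTER_CUBIC))
E
```

```text
(no output)
```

View pics/zt.png

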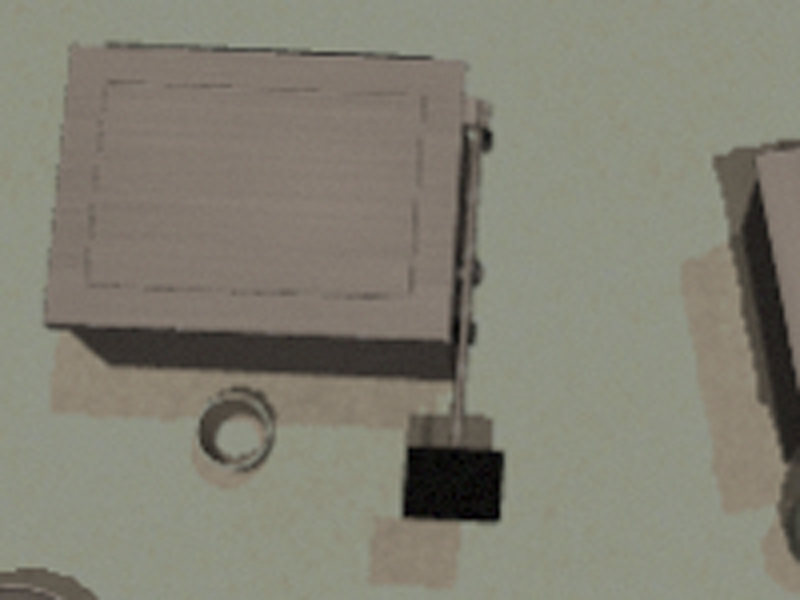

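View pics/zs.png

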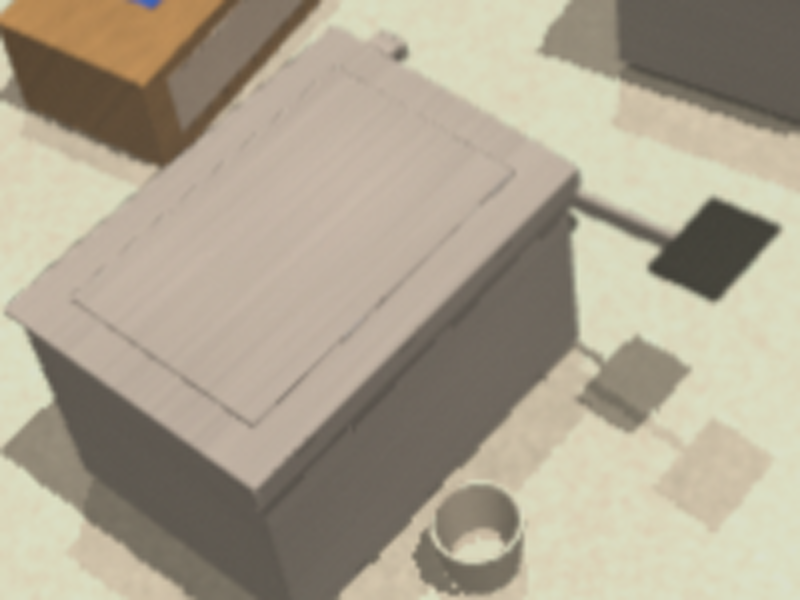

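The top view puts the plate's rear edge about 27 px (~65 mm) in front of the lid, but the text implies less. I'll triangulate the plate and lid corners from both cameras before moving.

```bash
python3 - <<'E'
from plant import r
from h import *
f=r.grab_frame("top"); s=r.grab_frame("scene")
def tri(a,b):
    e1,d1=ray(f,165+a[0]/4,140+a[1]/4); e2,d2=ray(s,145+b[0]/4,215+b[1]/4)
    d1/=np.linalg.norm(d1); d2/=np.linalg.norm(d2)
    A=np.c_[d1,-d2]; t=np.linalg.lstsq(A,e2-e1,rcond=None)[0]
    p,q=e1+t[0]*d1,e2+t[1]*d2
    return ((p+q)/2).round(4),(p-q).round(4)
for n,a,b in [("pad far left",(408,448),(648,268)),("pad far right",(503,453),(712,197)),("pad near right",(499,521),(780,228)),("pad near left",(404,516),(716,300)),
 ("lid fr",(452,342),(577,177)),("lid fl",(45,323),(258,492)),("lid bl",(70,45),(8,310)),("lid br",(466,62),(335,30)),("cup rim c",(236,428),(477,525))]:
    print(n,*tri(a,b))
E
```

```text
pad far left [0.5288 0.1177 0.1525] [-0.0016 -0.0006 -0.0003]
pad far right [0.5257 0.06   0.1544] [-0.0023 -0.0009 -0.0004]
pad near right [0.4825 0.0617 0.16  ] [-0.0004 -0.0001 -0.0001]
pad near left [0.4859 0.1189 0.1582] [-0.0004 -0.0001 -0.0001]
lid fr [0.5936 0.0912 0.1576] [-0.0016 -0.0007 -0.0004]
lid fl [0.6036 0.34   0.1667] [-0.0003 -0.0001 -0.0001]
lid bl [0.781  0.3322 0.1699] [0.0014 0.0008 0.0008]
lid br [0.7713 0.0835 0.1639] [-0.0004 -0.0002 -0.0002]
cup rim c [0.5601 0.2423 0.0348] [0.0001 0.     0.    ]
```

```bash
cat >> h.py <<'E'
yaw=-0.045; bx=np.array([np.cos(yaw),np.sin(yaw),0]); by=np.array([-np.sin(yaw),np.cos(yaw),0])
pad=np.array([.506,.0895,.157])
def ori(s):
    x=np.array([0,0,-1.]); z=s*by; y=np.cross(z,x); return R.from_matrix(np.c_[x,y,z]).as_rotvec()
E
python3 - <<'E'
from plant import r
from h import *
for s in (1,-1):
    for dz in (.2,.0,-.055): print(s,dz,r.solve_ik(pad+[0,0,dz],ori(s)))
q=r.current_q()
best=min((1,-1),key=lambda s:np.abs(np.array(r.solve_ik(pad+[0,0,.2],ori(s)))-q).max())
p=np.array(r.current_ee_pos())
r.clamp(20)
r.move_linear([p[0],p[1],.34],v=.2)
r.move_pose(pad+[0,0,.18],ori(best))
r.move_linear(pad+[0,0,.05],v=.15)
print(best,r.current_t(),r.current_ee_pos(),r.current_contact_force(),r.current_grip_width())
for c in ("scene","wrist"):
    cv2.imwrite(f"pics/{c}1.png",r.grab_frame(c)["color"][:,:,::-1])
E
```

```text
1 0.2 [ 0.56746353 -0.1372857   0.14531962  0.         -1.85340165 -2.18325986]
1 0.0 [ 0.56746353 -0.18848166 -0.26639454  0.         -1.49288344 -2.18325986]
1 -0.055 [ 0.56746353 -0.16984779 -0.35082251  0.         -1.3898216  -2.18325986]
-1 0.2 [ 0.56746353 -0.1372857   0.14531962  0.         -1.85340165  0.9583328 ]
-1 0.0 [ 0.56746353 -0.18848166 -0.26639454  0.         -1.49288344  0.9583328 ]
-1 -0.055 [ 0.56746353 -0.16984779 -0.35082251  0.         -1.3898216   0.9583328 ]
-1 6.3917 [0.50647319 0.08949193 0.20827474] [-0.22628421 -0.65182201  0.54901195] 0.0013918602671065385
```

View pics/scene1.png

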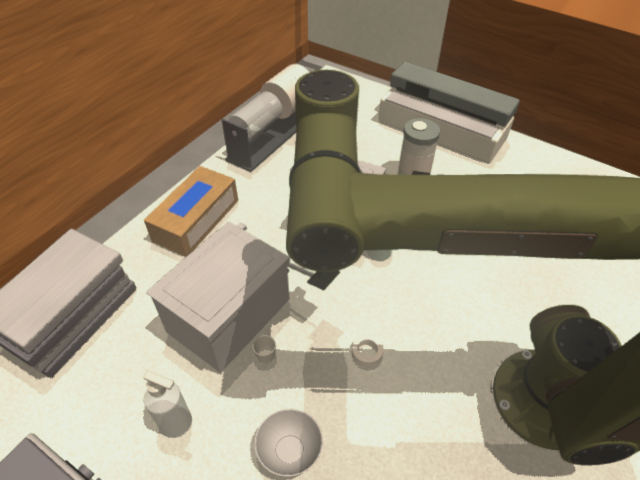

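View pics/wrist1.png

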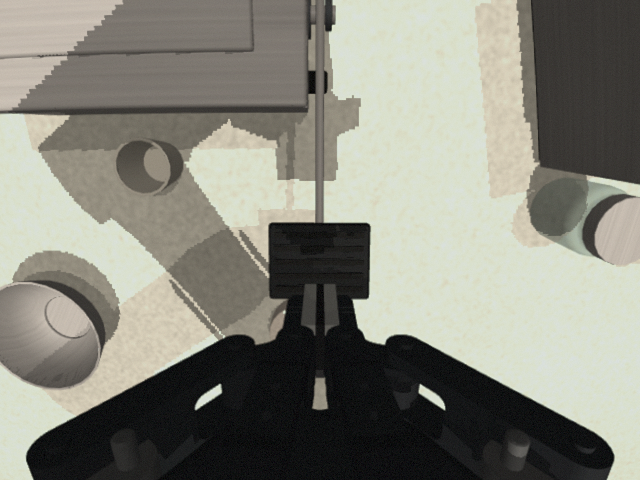

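The wrist view shows the plate at (269–370, 223–298) with the closed fingertips over it at about (320,285). The medicine cup and the lid are clear of the hand. I'll check the plate centre by projection, then press in force-monitored steps.

```bash
python3 - <<'E'
from plant import r
from h import *
f=r.grab_frame("wrist")
for z in (.155,.157,.160): print(atz(f,319.5,260.5,z).round(4))
print([(np.round(d["xyz"],4),d["confidence"]) for d in r.look_for("wide_pad","wrist")])
f0=np.array(r.current_contact_force()); print(f0,r.current_ee_pos())
r.move_linear(pad+[0,0,.012],v=.08)
for dz in (.008,.005,.003,.001,-.001):
    r.move_linear(pad+[0,0,dz],v=.03)
    F=np.array(r.current_contact_force()); print(dz,r.current_ee_pos().round(4),F.round(2),r.current_t())
    if F[2]-f0[2]>3: break
E
```

```text
[0.5067 0.0906 0.155 ]
[0.5074 0.0906 0.157 ]
[0.5086 0.0905 0.16  ]
[(array([0.5164, 0.0847, 0.1582]), 0.87)]
[ 0.19704974 -0.07408057  1.01610835] [0.50631223 0.08965462 0.20789229]
0.008 [0.506  0.0895 0.1651] [ 0.29 -0.87  0.98] 7.5
0.005 [0.5059 0.0895 0.1618] [ 0.65 -0.52  0.45] 7.75
0.003 [0.5062 0.0895 0.1611] [-2.46 -0.43  4.51] 8.0
```

Contact came at TCP z = 0.161, which agrees with the plate's stated height of 0.159. Now I'll press down along the lever's arc.

```bash
cat >> h.py <<'E'
z0=.161
def tcp(th):
    a0=np.radians(15); 
    d=.150*(np.sin(a0)-np.sin(a0-th)); fx=.150*(np.cos(a0-th)-np.cos(a0))
    p=pad-bx*fx; p[2]=z0-d; return p
E
python3 - <<'E'
from plant import r
from h import *
for th in np.arange(.04,.45,.03):
    r.move_linear(tcp(th),v=.04)
    F=np.array(r.current_contact_force()); p=np.array(r.current_ee_pos())
    print(round(th,3),tcp(th)[2].round(4),p.round(4),F.round(1),round(r.current_t(),2))
    if F[2]>25 or (th>.3 and F[2]>14): break
r.grab_frame("scene")
cv2.imwrite("pics/scene2.png",r.grab_frame("scene")["color"][:,:,::-1])
print(r.current_t())
E
```

```text
0.04 0.1552 [0.505  0.0895 0.1566] [-1.3  0.2  5.8] 8.28
0.07 0.1508 [0.504  0.0896 0.1521] [-2.5 -0.2  6.8] 8.53
0.1 0.1463 [0.5031 0.0896 0.1476] [-2.5  0.7  6.6] 8.79
0.13 0.1419 [0.5023 0.0897 0.143 ] [-2.8  0.7  5.5] 9.05
0.16 0.1374 [0.5018 0.0897 0.1384] [-3.4  0.4  6.6] 9.31
0.19 0.1329 [0.5013 0.0897 0.1338] [-3.4  1.   6.3] 9.57
0.22 0.1284 [0.501  0.0897 0.1291] [-4.9  0.5  6.3] 9.82
0.25 0.1239 [0.5007 0.0897 0.1242] [-4.2  1.   5.6] 10.08
0.28 0.1194 [0.5008 0.0897 0.1195] [-3.9  1.3  6. ] 10.34
0.31 0.1149 [0.501  0.0898 0.1149] [-3.7  1.1  3.4] 10.6
0.34 0.1105 [0.5015 0.0897 0.1103] [-3.8  0.9  4.2] 10.86
0.37 0.106 [0.5018 0.0896 0.1086] [-10.3   1.   14.9] 11.12
11.2167
```

View pics/scene2.png

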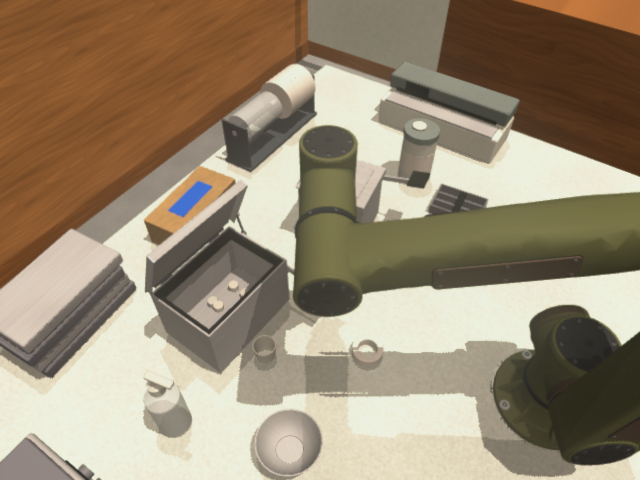

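The lid stands fully open and the stop force is 15 N, so the lever is at its bottom stop. I'll hold, then let it up slowly.

```bash
python3 - <<'E'
from plant import r
from h import *
for i in range(7):
    r.dwell(.5); F=np.array(r.current_contact_force()); print(round(r.current_t(),2),F.round(1))
cv2.imwrite("pics/scene3.png",r.grab_frame("scene")["color"][:,:,::-1])
for th in np.arange(.34,-.03,-.04):
    r.move_linear(tcp(th),v=.015)
    F=np.array(r.current_contact_force()); p=np.array(r.current_ee_pos())
    print(round(th,3),p.round(4),F.round(1),round(r.current_t(),2))
r.move_linear(tcp(0)+[0,0,.006],v=.015)
r.dwell(.5); print(r.current_contact_force().round(1),r.current_ee_pos(),r.current_t())
E
```

```text
11.72 [-11.5   1.   14.9]
12.22 [-10.6   1.5  15.9]
12.72 [-10.2   0.5  14.4]
13.22 [-11.    1.5  15.3]
13.72 [-11.3   0.7  15.2]
14.22 [-10.4   1.7  15.1]
14.72 [-10.6   0.4  14.6]
0.34 [0.5016 0.0897 0.1107] [-1.6 -0.1  4. ] 15.22
0.3 [0.5013 0.0897 0.1173] [-2.   0.   6.1] 15.77
0.26 [0.5012 0.0897 0.1236] [-1.3  0.2  6.8] 16.32
0.22 [0.5015 0.0897 0.1297] [-1.1 -0.4  6.6] 16.87
0.18 [0.502  0.0897 0.1356] [ 1.  -0.2  7. ] 17.42
0.14 [0.5027 0.0897 0.1415] [ 2.7 -0.2  6.3] 17.97
0.1 [0.5034 0.0897 0.1473] [ 3.3 -1.   6.5] 18.52
0.06 [0.5044 0.0896 0.1531] [3.7 0.  6.2] 19.07
0.02 [0.5056 0.0895 0.1589] [ 5.  -0.5  6.4] 19.62
-0.02 [0.5061 0.0894 0.1629] [-0.1 -0.1  0.1] 20.17
[0.3 0.  0.2] [0.50598653 0.08951429 0.16699106] 21.0333
```

Force tracked smoothly at about 6 N all the way up and fell to zero at the top. Next I'll retreat and check.

```bash
python3 - <<'E'
from plant import r
from h import *
r.move_linear(pad+[0,0,.18],v=.15)
r.move_linear(np.array([.40,.02,.36]),v=.2)
r.dwell(.5)
for c in ("scene","top"):
    f=r.grab_frame(c); cv2.imwrite(f"pics/{c}4.png",f["color"][:,:,::-1])
    for n in ["wide_lid","wide_pad","med_cup","swab_jar"]:
        print(c,n,[(np.round(d["xyz"],3),round(d["confidence"],2)) for d in r.look_for(n,c)][:1])
print(r.current_t(),r.current_contact_force())
E
```

```text
scene wide_lid [(array([0.682, 0.228, 0.17 ]), 0.81)]
scene wide_pad [(array([0.51 , 0.092, 0.16 ]), 0.65)]
scene med_cup [(array([0.562, 0.244, 0.026]), 0.55)]
scene swab_jar [(array([ 0.486, -0.142,  0.064]), 0.9)]
top wide_lid [(array([0.682, 0.209, 0.171]), 0.88)]
top wide_pad [(array([0.561, 0.087, 0.144]), 0.62)]
top med_cup [(array([0.562, 0.249, 0.011]), 0.84)]
top swab_jar [(array([ 0.489, -0.155,  0.091]), 0.75)]
24.1083 [-0.95063542  0.22216442 -0.79192222]
```

View pics/scene4.png

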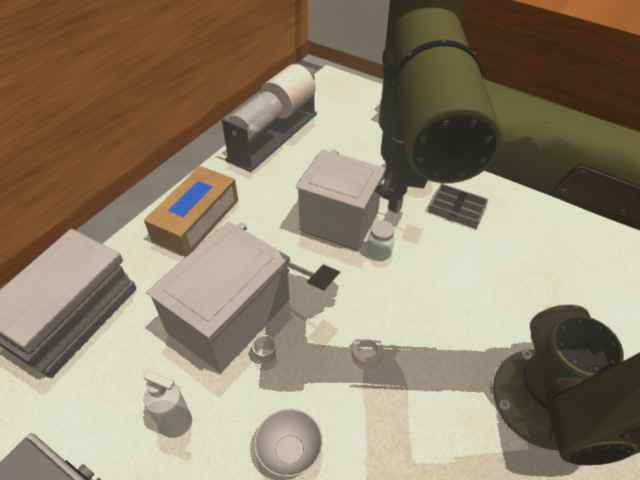

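View pics/scene3.png

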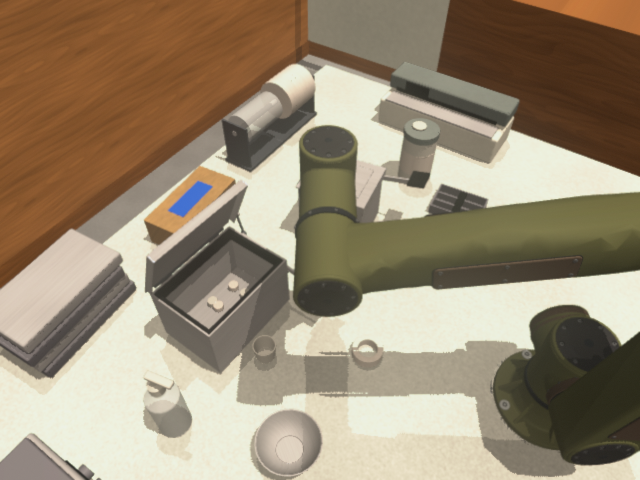

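The pictures show the lid fully open at the end of the hold. It is shut again now, with the plate back at (322,277), the narrow bin shut, everything else in place, and the hand clear of it all.

```bash
python3 - <<'E'
from plant import r
print(r.hand_in())
E
```

```text
the job is handed in; nothing more can be done
None
```

I pressed the wide bin's lever plate down to its stop with the closed fingertips and held the lid fully open for about 3.5 s. I then let the plate up over about 5 s, took the hand away and handed the job in at about 24 s. The hand-in gives no verdict.

- **Forces:** pressing took about 4–7 N vertically. At the stop it was about 15 N vertical, roughly 19 N in total. On the way up it stayed at about 6 N, then fell to zero at the top, so the plate was under the fingers until the lid was shut.
- **Last checks:** the final pictures show the wide lid shut and its plate back at rest, with the hand clear of everything. The narrow bin was shut and nothing on the bench looked shifted. Medicine cup readings matched the start to within about 2 mm. I had no starting reading for the swab jar, so I judged it and the other objects by eye.
- **Lid angle:** I had no direct reading of it, so open and shut are judged from the pictures, the plate's travel and the forces.
- **Disagreements:**
  - The plate stood about 30 mm farther in front of the bin than the description says. Both fixed cameras agreed on this, so I used the measured position, and the plate's height on contact matched.
  - The last top-camera network reading of the plate was about 50 mm off, with confidence 0.62. The scene camera's reading and picture showed the plate in its rest place.

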